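# Back off the wringer's wing screw

### The job

The little hand wringer on the counter is finished with for the day: push the ears of the wing screw on its top round anticlockwise (seen from above) with a fingertip, stroke after stroke, until it is fully unscrewed and the upper roller is all the way up. Push gently and stop when it comes up against its stop; do not pinch the screw's ears between the fingers, and leave the things standing around where they are.

Things in the scene. Friction and masses are not known exactly. Their poses are not given: they have to be found in the camera images.
- wringer: small grey hand wringer bolted to the counter, foot 130 x 210 mm, top of its crosshead 132 mm above the counter. Origin at the centre of the underside of its foot; z up, y along the two black rubber rollers, x pointing roughly away from the robot. The upright wing screw stands on its centre line (x = y = 0). A wall fan hangs beyond it to the left, well above the counter
- hood_edge (a point): middle of the front edge of a fixed sheet-metal hood, part of the wringer, 120 mm wide along y, top 202 mm above the counter. It covers the screw from above from 28 mm beyond the axis (wringer x = +28 mm) to its upright back plate at x = +56 mm. Fingers coming from above have room only on the near side, so one ear can be pushed through about half a turn, then the other must be taken
- wing_screw (a joint): angle of the steel wing screw (rad): 0 = screwed right down, grows anticlockwise seen from above (unscrewing), hard stop at 7.6 = fully unscrewed. Starts between 0 and 2.4. Light friction (0.09 N m); it stays where it is left. Screw and upper roller rise 1.25 mm per rad. Ear a points along the wringer's x axis at 0 and at this angle from it (towards y) later; ear b is opposite
- screw_axis (a point): point on the screw's axis at half the height of its ears (16 mm above the foot of the screw's hub), 160 mm above the counter when screwed right down; x axis along ear a, z up
- ear_a (a point): middle of ear a, 32 mm out from the axis. Each ear is an upright steel plate 6 mm thick, reaching from the hub (14 mm radius) to 46 mm from the axis; its top edge is 16 mm above this point, its lower edge 10 to 15 mm below it, and the flat crosshead 28 mm or more below it
- ear_b (a point): the same for the opposite ear b. Below the ears a threaded boss of 16 mm radius stands round the screw, 139 mm above the counter at its top
- ear_push_faces: the flat faces of both ears that are pushed to unscrew (origin on the screw's axis at the foot of the ears)
- ear_back_faces: the opposite flat faces of both ears (origin on the screw's axis at the foot of the ears)
- upper_roller (a joint): height of the upper roller (m) above its lowest position: 0 to 0.0095, rises with the screw
- white_spool: spool of white thread standing on end, 28 mm across, 50 mm high, loose; origin under its centre; to be left alone
- red_spool: spool of red thread standing on end, 28 mm across, 50 mm high, loose; origin under its centre; to be left alone
- tape: roll of parcel tape, 96 mm across, 48 mm high, loose; origin under its centre; to be left alone
- mug: green mug, 92 mm across, 100 mm high, loose; origin under its centre; to be left alone

How it is judged:
At the end, for the whole second after the job is handed in: the wing screw is unscrewed to within 0.5 rad of its stop (angle above 7.1 of 7.6 rad), the upper roller is up (more than 8.5 of 9.5 mm), and the screw is at rest (value of joint wing_screw above 7.1 rad and value of joint upper_roller above 0.0085 m and velocity of joint wing_screw between -0.05 and 0.05 rad/s); the robot touches nothing.
It fails at once if the ears are pinched: pushed faces and back faces both pressed by the fingers at once (over 2 N each) (contact force between the fingers and ear_push_faces above 2 N and contact force between the fingers and ear_back_faces above 2 N).
It fails at once if the ears are pushed with more than 40 N (contact force between any of the arm, the fingers and ear_push_faces above 40 N).
It fails at once if a thing standing around is lifted, knocked or shifted by more than 20 mm (distance of any of white_spool, red_spool, tape, mug from where it was at the start of the episode above 0.02 m).
It also fails if it takes over 51 s, if anything falls off the work surface, if the arm or the gripper's body presses on something with over 40 N, if the wrist force passes 120 N, or if a joint passes its speed limit or range.

### The arm

A 6-joint arm with a two-finger parallel gripper is mounted at the origin on the work surface; the furniture and walls round the work are solid. World frame = base frame: x ahead of the robot, y to its left, z up, the work surface at z = 0. Lengths are in m, angles in rad, forces in N, time in s.
With the tool pointing down it reaches from about 0.275 to 0.85 m from the base axis. Payload 5.2 kg.
Tool frame: the origin (TCP) lies at the very end of the fingers, on their centre line; the grasp point (between the pads) lies 19 mm behind it (env.tcp_to_grasp is the distance from the TCP to the grasp point, in m); z points along the fingers, y is the line along which they close (so a half turn about z gives the same grasp; the last joint's range is limited). The gripper opens to 85 mm and grips with 20 to 120 N. Pads are 22 mm wide; open, the fingers measure 114 mm over their backs; the gripper's body (76 mm by 85 mm) begins 54 mm behind the grasp point. The pads swing forward as they close: fully open they stand 13 mm farther back than shut.
Start: joints at [0.977, 0.259, 1.535, -0, 1.348, -0.203], TCP at [0.209, 0.509, 0.231] pointing down, gripper open.
Joint ranges: [-3.14, 3.14], [-0.91, 2.08], [0.19, 2.58], [-1.22, 4.36], [0.22, 2.71], [-3.12, 3.12]. Speed limits (rad/s): [2.57, 2.57, 3.14, 3.14, 3.14, 3.14].

### API

Orientations are given as a unit quaternion [w, x, y, z].
In Python, from cell import status, viewer, close_job, env gives the robot as it stands.
- The arm moves only by the tool send_rows, never from a script. Its arguments are lists of equal length, an entry for each row: "grip": the closure in counts, from 0 (fully open) to 255 (shut); "translation": the shift along the tool's x, y, z in mm, a list of three; "delta_rot": the turn, a rotation vector about the tool's x, y, z in degrees, a list of three. A call has exactly 8 rows; each row is the pose to reach, as a shift and turn from the pose commanded when the call began, along the tool's axes at that moment; what a row does not reach only later rows make up. A row lasts 1/12 s, in which the tool goes at most 41.7 mm and 7.16 degrees, less where a joint would pass 70% of its speed; a pose out of reach is approached as far as the arm can. A call with a gripper value outside its range is refused whole. The fingers move at their own pace and stop on an object; "squeeze" is the grip in N (left out, the last holds). Time passes only in rows, so rows that repeat a pose let the fingers close, or fill a call up. It gives the time, the measured TCP pose, the force, the opening and the grip force at its end, in the units of the state.
- status.get_obs(): the state, without advancing time (a new reading comes with each control period).
- viewer.capture(name): name is "scene" or "top"; returns the picture (400x640x3 uint8, blue, green, red); there is no depth.
- viewer.camera_model(name): a dict with "fx", "fy", "cx", "cy" (pixels), "extrinsics" (4x4, takes a point from camera to world coordinates). Camera axes: x right, y up, looking along -z (the intrinsics and any distortion apply to the point x, -y, -z); pixel columns grow to the right and rows downward; lengths in m; the calibration is good to about 2 mm. A picture is of the moment at which its call begins. camera_model takes no time and is no camera call.
- close_job(): hands the job in; it is judged then, once.
The state is a dict: "time_s": time; "joints": joint angles; "qvel": joint speeds; "joint_torque": joint torques, N m; "eef_pos": TCP position; "ee_rot": TCP orientation; "wrist_force": force on the tool from outside, world axes, zero at the start; "ft_torque": the same for the moment, N m; "opening": finger opening in m; "grip_force": force on a finger pad.
Only numpy, scipy, OpenCV 4.12 (cv2) and the standard library are available. Lean on these libraries where they do the work, as an engineer would, in place of code of your own. Each camera call takes 0.05 s, during which the arm holds its last target. There are 200 camera calls.

## Working session

There is one attempt and no reset: what is moved stays moved. The work goes in short steps, Python scripts to look and compute and a tool call to move; the robot and the scene stay as the last step left them, time stands still between calls to the robot, and variables do not carry over. Pictures are saved under pics/ and viewed, at most 10 in all, crops included, and the job is handed in when it is done.

Besides the shell and the picture viewer there is one more tool, called after "Request:" as name(argument=value, ...) on one line, values as JSON. send_rows: Moves the arm, as the interface text tells. Its arguments: {"type":"object","properties":{"grip":{"type":"array","items":{"type":"number"}},"translation":{"type":"array","items":{"type":"array","items":{"type":"number"}}},"delta_rot":{"type":"array","items":{"type":"array","items":{"type":"number"}}},"squeeze":{"type":"number"}},"required":["grip","translation","delta_rot"]}

```bash
mkdir -p pics; ls; python3 - <<'E'
from cell import status, viewer, env
import cv2, numpy as np
np.set_printoptions(precision=4,suppress=True)
for n in("scene","top"):
    cv2.imwrite(f"pics/{n}0.png",viewer.capture(n)); m=viewer.camera_model(n); print(n,{k:np.array(v) for k,v in m.items()})
o=status.get_obs();print(o)
E
```

```text
pics
scene {'fx': array(515.7283), 'fy': array(515.7283), 'cx': array(325.2411), 'cy': array(195.6872), 'extrinsics': array([[-0.5332,  0.6666, -0.521 , -0.2932],
       [-0.8459, -0.4095,  0.3417,  0.6371],
       [ 0.0145,  0.6229,  0.7822,  1.2922],
       [ 0.    ,  0.    ,  0.    ,  1.    ]])}
top {'fx': array(475.2598), 'fy': array(475.2598), 'cx': array(322.4676), 'cy': array(201.6069), 'extrinsics': array([[ 0.0105,  0.9965, -0.0827,  0.3275],
       [-0.9999,  0.01  , -0.0071,  0.138 ],
       [-0.0062,  0.0828,  0.9965,  1.6164],
       [ 0.    ,  0.    ,  0.    ,  1.    ]])}
{'time_s': 0.1, 'joints': array([ 0.9772,  0.2593,  1.536 ,  0.    ,  1.348 , -0.2028]), 'qvel': array([ 0.0006, -0.0021, -0.0029,  0.0015, -0.0024, -0.0007]), 'joint_torque': array([  0.0036, -44.697 , -29.125 ,  -0.    ,   0.0062,   0.0001]), 'eef_pos': array([0.2092, 0.5082, 0.2306]), 'ee_rot': array([-0.0003,  0.1942,  0.981 , -0.0007]), 'wrist_force': array([-0.581 , -0.9014,  0.0284]), 'ft_torque': array([ 0.0043,  0.0078, -0.0033]), 'grip_force': 0.0, 'opening': 0.08528477364030168}
```

View pics/scene0.png

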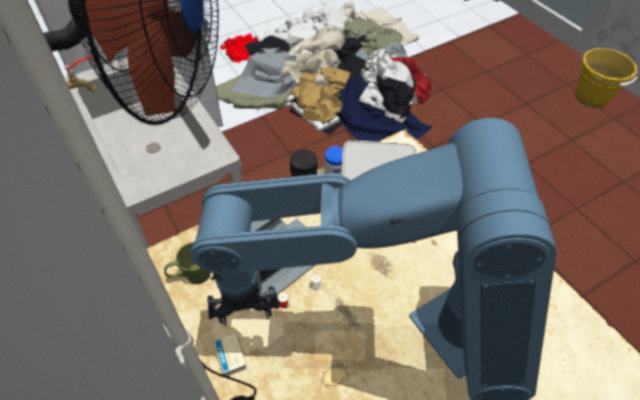

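View pics/top0.png

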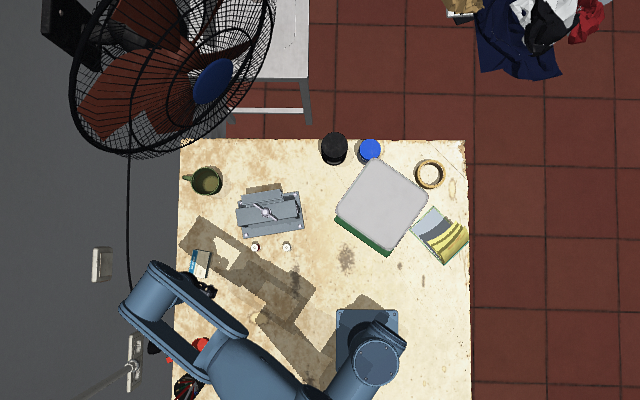

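The wringer is at about (268,213) in the top view, with the spools at (255,247) and (286,246) and the mug at (207,180). I'll zoom in on the wringer.

```bash
python3 - <<'E'
import cv2
i=cv2.imread("pics/top0.png")[170:260,220:320]
cv2.imwrite("pics/c0.png",cv2.resize(i,None,fx=6.6,fy=6.6,interpolation=cv2.INTER_CUBIC))
E
```

```text
(no output)
```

View pics/c0.png

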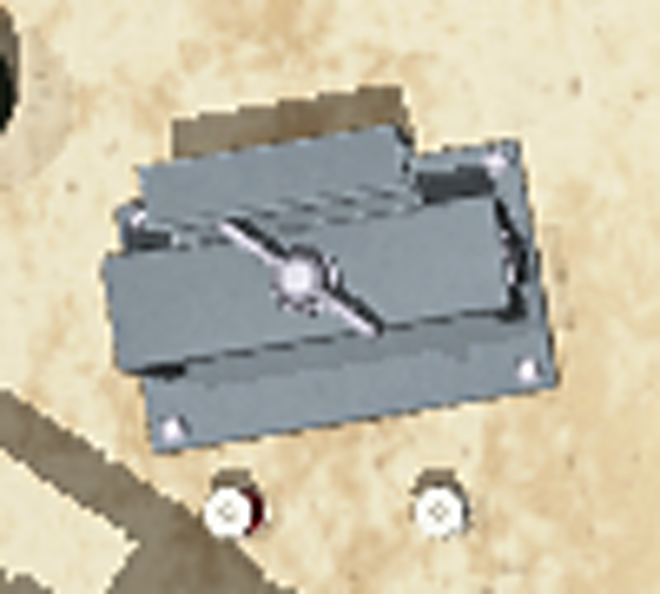

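Crop: hub at (300,278), ear tips at (225,222) and (380,330), foot corners at (155,452), (555,385) and (515,142). The up-left ear is ear a, at about 0.8 rad.

```bash
cat > h.py <<'E'
import numpy as np, cv2
from cell import status, viewer, env
np.set_printoptions(precision=4,suppress=True)
def ray(n,u,v,z):
    m=viewer.camera_model(n);E=np.array(m["extrinsics"])
    d=E[:3,:3]@np.array([(u-m["cx"])/m["fx"],-(v-m["cy"])/m["fy"],-1]);o=E[:3,3]
    return o+d*(z-o[2])/d[2]
E
python3 - <<'E'
from h import *
c=lambda x,y,z:ray("top",220+x/6.6,170+y/6.6,z)
P={"hub":c(300,278,.178),"tipa":c(225,222,.177),"tipb":c(380,330,.177)}
P.update({"foot%d"%k:c(x,y,.012) for k,(x,y) in enumerate([(155,452),(555,385),(515,142)])})
P.update({"bolt%d"%k:c(x,y,.015) for k,(x,y) in enumerate([(172,430),(528,370),(497,160),(137,218)])})
P.update({"hood%d"%k:c(x,y,.202) for k,(x,y) in enumerate([(140,166),(395,127),(415,205)])})
P["red"]=c(228,512,.05);P["white"]=c(440,512,.05)
for k in P:print(k,P[k])
b=[P["bolt%d"%k] for k in range(4)];ctr=sum(b)/4;y=(b[0]-b[1])+(b[3]-b[2]);y/=np.linalg.norm(y);yaw=np.arctan2(-y[0],y[1])
print("ctr",ctr,"yaw",yaw); e=P["tipa"]-P["tipb"];print("len",np.linalg.norm(e),"theta",np.arctan2(e[1],e[0])-yaw,"mid",(P["tipa"]+P["tipb"])/2)
for k in P:
  d=P[k]-ctr; print(k,np.cos(yaw)*d[0]+np.sin(yaw)*d[1],-np.sin(yaw)*d[0]+np.cos(yaw)*d[1])
E
```

```text
hub [0.4132 0.3208 0.178 ]
tipa [0.4388 0.356  0.177 ]
tipb [0.3897 0.2837 0.177 ]
foot0 [0.3334 0.4142 0.012 ]
foot1 [0.3697 0.2104 0.012 ]
foot2 [0.4943 0.2327 0.012 ]
bolt0 [0.3446 0.4052 0.015 ]
bolt1 [0.3771 0.2241 0.015 ]
bolt2 [0.4846 0.2416 0.015 ]
bolt3 [0.4529 0.4258 0.015 ]
hood0 [0.4619 0.3914 0.202 ]
hood1 [0.4808 0.276  0.202 ]
hood2 [0.4454 0.2663 0.202 ]
red [0.3039 0.3705 0.05  ]
white [0.305 0.265 0.05 ]
ctr [0.4148 0.3242 0.015 ] yaw 0.17380924891817176
len 0.08741112244587142 theta 0.8014804114795755 mid [0.4142 0.3199 0.177 ]
hub -0.002151374009217257 -0.0030606481488001246
tipa 0.029104080321201025 0.02722518365438128
tipb -0.03170293940223153 -0.03556980563299107
foot0 -0.06462296227006924 0.10269149574718453
foot1 -0.064137193433243 -0.10428353373186432
foot2 0.062445950762221994 -0.10387865436954431
bolt0 -0.0550749300667171 0.09195814143587405
bolt1 -0.05444859652686318 -0.09202480751081592
bolt2 0.054448596526863215 -0.09341289442169902
bolt3 0.055074930066717126 0.09347956049664087
hood0 0.05802077762883562 0.05805154524670143
hood1 0.05670287379789446 -0.0588598669017402
hood2 0.02013991043987731 -0.0622855230800342
red -0.10123752224255564 0.06483154321277226
white -0.11838518536838055 -0.03929742457709817
```

```bash
cat >> h.py <<'E'
from scipy.spatial.transform import Rotation as Rn
AX=np.array([.4140,.3215])
def plan(wps):
    """wps: (finger angle world deg, radius, z); tool y along angle-180. prints tool rows"""
    o=status.get_obs(); q=o["ee_rot"]; R=Rn.from_quat([*q[1:],q[0]]); p=o["eef_pos"]
    print("t",o["time_s"],"p",p,"F",o["wrist_force"],"j6",o["joints"][5],"yang",np.degrees(np.arctan2(R.as_matrix()[1,1],R.as_matrix()[0,1])))
    T=[];D=[]
    for a,r,z in wps:
        b=np.radians(a); t=np.array([*(AX+r*np.array([np.cos(b),np.sin(b)])),z])
        yb=b-np.pi; Y=np.array([np.cos(yb),np.sin(yb),0]);Z=np.array([0,0,-1.]);M=np.c_[np.cross(Y,Z),Y,Z]
        T.append((R.inv().apply(t-p)*1000).round(0).tolist()); D.append(np.degrees((R.inv()*Rn.from_matrix(M)).as_rotvec()).round(1).tolist())
    print(T);print(D)
E
python3 -c "
from h import *
plan([(200,.034,.23),(200,.034,.20)])"
```

```text
t 0.1 p [0.2092 0.5082 0.2306] F [-0.581  -0.9014  0.0284] j6 -0.20282664099119382 yang 67.60964834998967
[[-235.0, -117.0, 1.0], [-235.0, -117.0, 31.0]]
[[-0.1, 0.0, 47.6], [-0.1, 0.0, 47.6]]
```

Request:
send_rows(grip=[255, 255, 255, 255, 255, 255, 255, 255], translation=[[-33, -17, 0], [-67, -33, 0], [-100, -50, 0], [-134, -67, 0], [-168, -84, 0], [-201, -100, 0], [-235, -117, 0], [-235, -117, 0]], delta_rot=[[0, 0, 6.8], [0, 0, 13.6], [0, 0, 20.4], [0, 0, 27.2], [0, 0, 34], [0, 0, 40.8], [0, 0, 47.6], [0, 0, 47.6]])

```text
time_s: 0.77
eef_pos: [0.3863, 0.3062, 0.231]
ee_rot: [0.001, 0.578, 0.816, -0.001]
wrist_force: [-0.3, 0.4, 0.1]
opening: 0.0002
grip_force: 0.0
```

```bash
python3 - <<'E'
from h import *
i=viewer.capture("top");cv2.imwrite("pics/t1.png",cv2.resize(i[170:260,220:320],None,fx=6.6,fy=6.6,interpolation=cv2.INTER_CUBIC))
print(status.get_obs()["opening"])
j=viewer.capture("scene");cv2.imwrite("pics/s1.png",cv2.resize(j[200:330,150:350],None,fx=4,fy=4,interpolation=cv2.INTER_CUBIC))
plan([(200,.034,.15)])
E
```

```text
0.0001617147846447297
t 0.8667 p [0.3829 0.3097 0.2309] F [-0.836   0.6408 -0.37  ] j6 0.10638836319374763 yang 19.84763788682833
[[0.0, -1.0, 81.0]]
[[-0.1, -0.0, -0.2]]
```

View pics/s1.png

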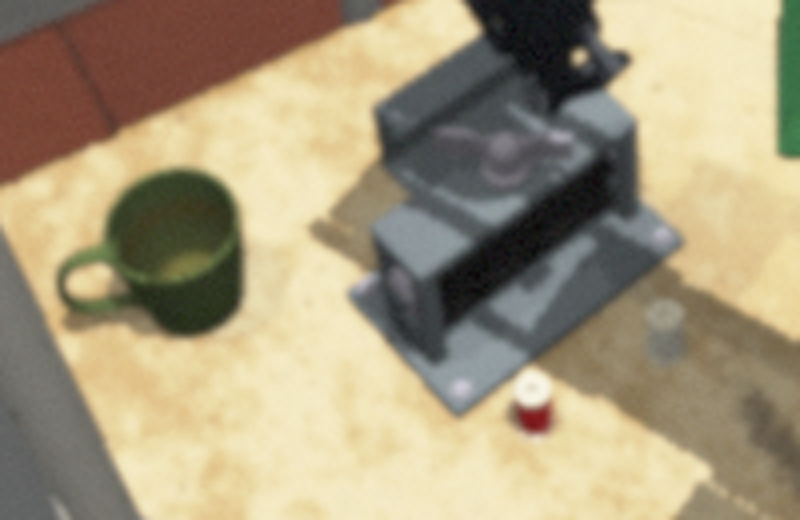

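The scene crop shows the hub at (503,155), ears from (437,132) to (572,142), and the fingers at (550,95) above the push side of ear b. I'll go down slowly.

Request:
send_rows(grip=[255, 255, 255, 255, 255, 255, 255, 255], translation=[[0, 0, 20], [0, 0, 35], [0, 0, 48], [0, 0, 58], [0, 0, 66], [0, 0, 73], [0, 0, 79], [0, 0, 79]], delta_rot=[[0, 0, 0], [0, 0, 0], [0, 0, 0], [0, 0, 0], [0, 0, 0], [0, 0, 0], [0, 0, 0], [0, 0, 0]])

```text
time_s: 1.53
eef_pos: [0.3815, 0.3109, 0.1513]
ee_rot: [-0.0, 0.573, 0.819, -0.001]
wrist_force: [-0.7, -0.5, 0.2]
opening: -0.0004
grip_force: 0.0
```

```bash
python3 - <<'E'
from h import *
plan([(200+4*k,.034,.152) for k in range(1,9)])
E
```

```text
t 1.5333 p [0.3815 0.3109 0.1513] F [-0.6976 -0.5106  0.2075] j6 0.1066322489042859 yang 20.052030557226768
[[-4.0, 0.0, -1.0], [-6.0, 1.0, -1.0], [-8.0, 1.0, -1.0], [-11.0, 1.0, -1.0], [-13.0, 2.0, -1.0], [-15.0, 3.0, -1.0], [-17.0, 4.0, -1.0], [-19.0, 5.0, -1.0]]
[[-0.1, 0.0, -3.9], [-0.1, 0.0, -7.9], [-0.1, -0.0, -11.9], [-0.1, -0.0, -15.9], [-0.1, -0.0, -19.9], [-0.1, -0.0, -23.9], [-0.1, -0.0, -27.9], [-0.1, -0.0, -31.9]]
```

Request:
send_rows(grip=[255, 255, 255, 255, 255, 255, 255, 255], translation=[[-2.4, 0.1, 0], [-4.7, 0.3, 0], [-7.1, 0.7, 0], [-9.4, 1.3, 0], [-11.6, 2, 0], [-13.8, 2.9, 0], [-16, 4, 0], [-18, 5.2, 0]], delta_rot=[[0, 0, -4], [0, 0, -8], [0, 0, -12], [0, 0, -16], [0, 0, -20], [0, 0, -24], [0, 0, -28], [0, 0, -32]])

```text
time_s: 2.2
eef_pos: [0.3928, 0.2962, 0.1529]
ee_rot: [-0.0, 0.324, 0.946, 0.0]
wrist_force: [-3.0, 0.9, 1.8]
opening: 0.0001
grip_force: 1.6
```

```bash
python3 - <<'E'
from h import *
j=viewer.capture("scene");cv2.imwrite("pics/s2.png",cv2.resize(j[200:300,230:330],None,fx=5.5,fy=5.5,interpolation=cv2.INTER_CUBIC))
plan([(232,.034,.152)])
E
```

```text
t 2.25 p [0.3932 0.296  0.1529] F [-1.4636  1.1413  1.5871] j6 -0.49811980635895514 yang 52.44092097764422
[[-1.0, -1.0, 1.0]]
[[0.0, -0.0, 0.4]]
```

View pics/s2.png

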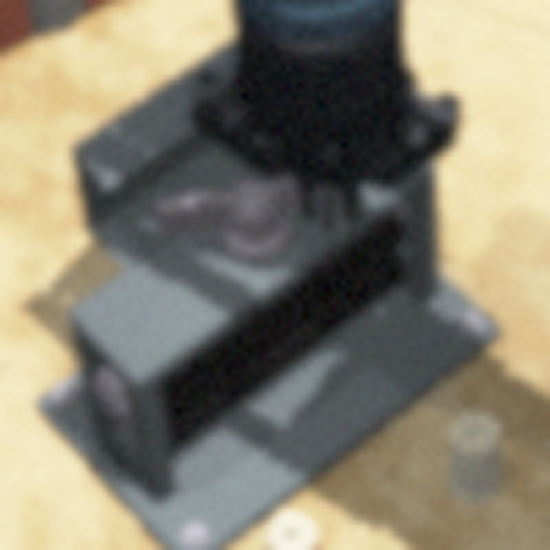

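Fingers press ear b at about (330,200) with 2–3 N; ear a at (185,205) has turned. I'll go on.

Request:
send_rows(grip=[255, 255, 255, 255, 255, 255, 255, 255], translation=[[-3.8, 0.2, 0], [-7.6, 0.9, 0], [-11.3, 2, 0], [-14.9, 3.4, 0], [-18.3, 5.3, 0], [-21.4, 7.6, 0], [-24.3, 10.2, 0], [-26.8, 13.1, 0]], delta_rot=[[0, 0, -6.5], [0, 0, -13], [0, 0, -19.5], [0, 0, -26], [0, 0, -32.5], [0, 0, -39], [0, 0, -45.5], [0, 0, -52]])

```text
time_s: 2.92
eef_pos: [0.4221, 0.2887, 0.1526]
ee_rot: [-0.001, -0.124, 0.992, -0.001]
wrist_force: [-2.4, -4.4, 2.4]
opening: 0.0001
grip_force: 1.9
```

```bash
python3 - <<'E'
from h import *
plan([(284,.034,.153),(276,.036,.215)])
E
```

```text
t 2.9167 p [0.4221 0.2887 0.1526] F [-2.389  -4.3529  2.3731] j6 -1.436393646285917 yang 104.24005329717559
[[-0.0, -0.0, -0.0], [5.0, -2.0, -62.0]]
[[-0.1, -0.1, 0.2], [-0.1, -0.1, 8.2]]
```

Request:
send_rows(grip=[255, 255, 255, 255, 255, 255, 255, 255], translation=[[3, -1, 0], [6, -2, 0], [6, -2, -12], [6, -2, -26], [6, -2, -40], [6, -2, -54], [6, -2, -62], [6, -2, -62]], delta_rot=[[0, 0, 0], [0, 0, 0], [0, 0, 6], [0, 0, 13], [0, 0, 20], [0, 0, 27], [0, 0, 34], [0, 0, 41]])

```text
time_s: 3.58
eef_pos: [0.4179, 0.2867, 0.2167]
ee_rot: [0.002, 0.238, 0.971, 0.001]
wrist_force: [0.6, 0.4, 0.6]
opening: 0.0
grip_force: 0.0
```

```bash
python3 - <<'E'
from h import *
plan([(95,.036,.215),(180,.036,.215)])
E
```

```text
t 3.5833 p [0.4179 0.2867 0.2167] F [0.5958 0.3707 0.6069] j6 -0.7085901543130123 yang 62.414450640745244
[[39.0, 59.0, 2.0], [51.0, 12.0, 2.0]]
[[0.3, -0.2, 147.4], [0.3, 0.0, 62.4]]
```

Request:
send_rows(grip=[255, 255, 255, 255, 255, 255, 255, 255], translation=[[10, 0, 0], [20, 2, 0], [30, 4, 0], [40, 8, 0], [48, 12, 0], [54, 20, 0], [57, 30, 0], [58, 40, 0]], delta_rot=[[0, 0, 7], [0, 0, 14], [0, 0, 21], [0, 0, 28], [0, 0, 35], [0, 0, 42], [0, 0, 49], [0, 0, 56]])

```text
time_s: 4.25
eef_pos: [0.3827, 0.3487, 0.2147]
ee_rot: [-0.0, 0.666, 0.746, 0.0]
wrist_force: [0.6, -0.5, 0.6]
opening: 0.0001
grip_force: 0.0
```

```bash
python3 - <<'E'
from h import *
plan([(95,.036,.215)])
E
```

```text
t 4.25 p [0.3827 0.3487 0.2147] F [ 0.5719 -0.5403  0.6307] j6 0.41056140105357153 yang 6.437579277640782
[[5.0, 29.0, -0.0]]
[[-0.0, -0.0, 91.4]]
```

Request:
send_rows(grip=[255, 255, 255, 255, 255, 255, 255, 255], translation=[[1, 4, 0], [1, 8, 0], [2, 12, 0], [3, 16, 0], [3, 20, 0], [4, 24, 0], [5, 29, 0], [5, 29, 0]], delta_rot=[[0, 0, 7], [0, 0, 14], [0, 0, 21], [0, 0, 28], [0, 0, 35], [0, 0, 42], [0, 0, 49], [0, 0, 56]])

```text
time_s: 4.92
eef_pos: [0.4122, 0.3569, 0.2145]
ee_rot: [-0.0, 0.938, 0.345, 0.001]
wrist_force: [-0.1, 0.2, -0.7]
opening: 0.0
grip_force: 0.0
```

Request:
send_rows(grip=[255, 255, 255, 255, 255, 255, 255, 255], translation=[[0, 0, 0], [0, 0, 0], [0, 0, 0], [0, 0, 0], [0, 0, 0], [0, 0, 0], [0, 0, 0], [0, 0, 0]], delta_rot=[[0, 0, 7], [0, 0, 14], [0, 0, 21], [0, 0, 28], [0, 0, 35.4], [0, 0, 35.4], [0, 0, 35.4], [0, 0, 35.4]])

```text
time_s: 5.58
eef_pos: [0.4116, 0.3567, 0.2144]
ee_rot: [-0.0, 0.999, 0.05, 0.0]
wrist_force: [0.3, -0.3, -0.1]
opening: -0.0001
grip_force: 0.0
```

```bash
python3 - <<'E'
from h import *
plan([(95,.036,.15),(92,.036,.15)])
a=viewer.capture("top")[170:260,220:320];b=viewer.capture("scene")[200:300,230:330]
f=lambda x:cv2.resize(x,(400,400),interpolation=cv2.INTER_CUBIC)
cv2.imwrite("pics/m3.png",np.hstack([f(a),f(b)]))
E
```

```text
t 5.5833 p [0.4116 0.3567 0.2144] F [ 0.3024 -0.2984 -0.1294] j6 1.9799419904971822 yang -84.27388661685792
[[-1.0, -1.0, 64.0], [1.0, -1.0, 64.0]]
[[-0.0, -0.0, 0.7], [-0.0, -0.0, 3.7]]
```

View pics/m3.png

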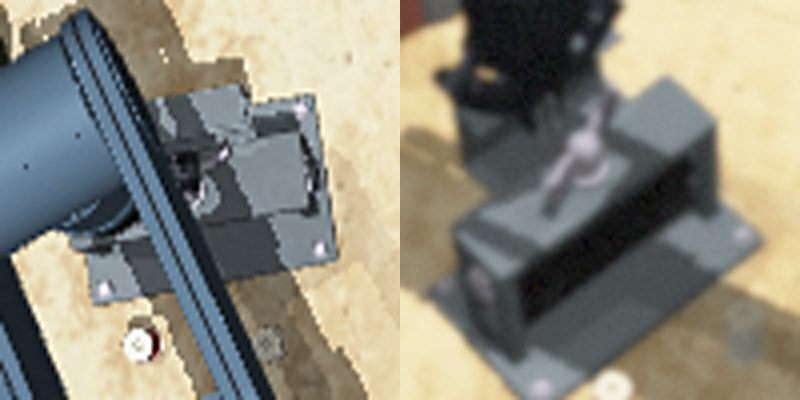

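Right panel: ear b's tip is near (608,97) and ear a's is near (547,190). Left panel: ear b's tip is at (224,152). I'll convert these to angles.

```bash
python3 - <<'E'
from h import *
for n,p in (("b",ray("scene",230+208/4,200+97/4,.179)),("a",ray("scene",230+147/4,200+190/4,.179)),("b_top",ray("top",220+224/4,170+152*.225,.179))):
    d=p[:2]-AX; print(n,p,np.hypot(*d),np.degrees(np.arctan2(d[1],d[0]))%360)
E
```

```text
b [0.4264 0.2994 0.179 ] 0.025371274945415988 299.37803310902336
a [0.3834 0.3679 0.179 ] 0.055607857791867624 123.3622763734822
b_top [0.4375 0.2891 0.179 ] 0.040023750902992546 306.0390612935824
```

Request:
send_rows(grip=[255, 255, 255, 255, 255, 255, 255, 255], translation=[[2, -1, 0], [2, -1, 10], [2, -1, 20], [2, -1, 30], [2, -1, 39], [2, -1, 48], [2, -1, 56], [2, -1, 62]], delta_rot=[[0, 0, 3], [0, 0, 3], [0, 0, 3], [0, 0, 3], [0, 0, 3], [0, 0, 3], [0, 0, 3], [0, 0, 3]])

```text
time_s: 6.35
eef_pos: [0.4143, 0.3581, 0.1515]
ee_rot: [-0.0, 1.0, 0.023, 0.001]
wrist_force: [2.4, 2.3, 2.7]
opening: 0.0
grip_force: 1.5
```

```bash
python3 - <<'E'
from h import *
plan([(91+5*k,.035,.152) for k in range(1,9)])
E
```

```text
t 6.35 p [0.4143 0.3581 0.1515] F [2.4104 2.2634 2.6706] j6 2.0341374991157775 yang -87.38273630125765
[[-4.0, 2.0, -0.0], [-7.0, 2.0, -0.0], [-10.0, 2.0, -0.0], [-13.0, 3.0, -0.0], [-16.0, 4.0, -0.0], [-19.0, 6.0, -1.0], [-21.0, 7.0, -1.0], [-24.0, 9.0, -1.0]]
[[-0.0, -0.1, -3.4], [-0.0, -0.1, -8.4], [-0.0, -0.1, -13.4], [-0.0, -0.1, -18.4], [-0.0, -0.1, -23.4], [-0.0, -0.1, -28.4], [-0.0, -0.1, -33.4], [-0.0, -0.1, -38.4]]
```

Request:
send_rows(grip=[255, 255, 255, 255, 255, 255, 255, 255], translation=[[-3.5, 1, 0], [-6.5, 1.7, 0], [-9.6, 2.4, 0], [-12.7, 3.3, 0], [-15.7, 4.5, 0], [-18.5, 5.9, 0], [-21.3, 7.4, 0], [-23.8, 9, 0]], delta_rot=[[0, 0, -3.4], [0, 0, -8.4], [0, 0, -13.4], [0, 0, -18.4], [0, 0, -23.4], [0, 0, -28.4], [0, 0, -33.4], [0, 0, -38.4]])

```text
time_s: 7.02
eef_pos: [0.3922, 0.3485, 0.1526]
ee_rot: [-0.0, 0.936, 0.352, 0.002]
wrist_force: [7.0, 2.7, 0.1]
opening: -0.0
grip_force: 3.2
```

```bash
python3 - <<'E'
from h import *
plan([(131+6*k,.0345,.152+.0003*k) for k in range(1,9)])
E
```

```text
t 7.0167 p [0.3922 0.3485 0.1526] F [7.0188 2.7199 0.0656] j6 1.3645909102731437 yang -48.72592306007454
[[-5.0, 0.0, 0.0], [-8.0, 1.0, -0.0], [-12.0, 2.0, -0.0], [-15.0, 3.0, -1.0], [-19.0, 5.0, -1.0], [-22.0, 7.0, -1.0], [-24.0, 9.0, -2.0], [-27.0, 11.0, -2.0]]
[[0.1, -0.3, -5.7], [0.1, -0.3, -11.7], [0.1, -0.2, -17.7], [0.1, -0.2, -23.7], [0.1, -0.2, -29.7], [0.2, -0.2, -35.7], [0.2, -0.2, -41.7], [0.2, -0.2, -47.7]]
```

Request:
send_rows(grip=[255, 255, 255, 255, 255, 255, 255, 255], translation=[[-4, 0.2, 0], [-8, 0.8, 0], [-11.7, 1.8, 0], [-15.3, 3.1, -0.5], [-18.7, 4.8, -1], [-21.9, 6.7, -1], [-24.7, 9, -1.5], [-27.4, 11.4, -2]], delta_rot=[[0, 0, -5.7], [0, 0, -11.7], [0, 0, -17.7], [0, 0, -23.7], [0, 0, -29.7], [0, 0, -35.7], [0, 0, -41.7], [0, 0, -47.7]])

```text
time_s: 7.68
eef_pos: [0.3767, 0.3219, 0.1539]
ee_rot: [-0.001, 0.713, 0.701, 0.0]
wrist_force: [0.4, 4.3, -1.2]
opening: -0.0002
grip_force: 1.8
```

```bash
python3 - <<'E'
from h import *
plan([(179+6.5*k,.0345,.1545) for k in range(1,9)])
E
```

```text
t 7.6833 p [0.3767 0.3219 0.1539] F [ 0.3646  4.2511 -1.2468] j6 0.49662645822786694 yang -0.9799794983815906
[[-4.0, 3.0, -1.0], [-7.0, 4.0, -1.0], [-11.0, 5.0, -1.0], [-15.0, 6.0, -1.0], [-18.0, 8.0, -1.0], [-21.0, 10.0, -1.0], [-24.0, 13.0, -1.0], [-27.0, 16.0, -1.0]]
[[-0.0, -0.1, -6.5], [-0.0, -0.1, -13.0], [-0.0, -0.1, -19.5], [-0.0, -0.1, -26.0], [-0.0, -0.1, -32.5], [0.0, -0.1, -39.0], [0.0, -0.1, -45.5], [0.0, -0.1, -52.0]]
```

Request:
send_rows(grip=[255, 255, 255, 255, 255, 255, 255, 255], translation=[[-3.8, 1, 0], [-7.6, 2.4, 0], [-11.3, 4, 0], [-14.9, 6, 0], [-18.3, 8, -1], [-21.4, 10.2, -1], [-24.3, 12.8, -1], [-26.8, 15.6, -1]], delta_rot=[[0, 0, -6.5], [0, 0, -13], [0, 0, -19.5], [0, 0, -26], [0, 0, -32.5], [0, 0, -39], [0, 0, -45.5], [0, 0, -52]])

```text
time_s: 8.35
eef_pos: [0.3905, 0.2939, 0.1546]
ee_rot: [-0.002, 0.333, 0.943, -0.001]
wrist_force: [-3.0, 1.1, 1.9]
opening: -0.0
grip_force: 1.6
```

```bash
python3 - <<'E'
from h import *
plan([(231+6.9*k,.0345,.155) for k in range(1,9)])
E
```

```text
t 8.35 p [0.3905 0.2939 0.1546] F [-2.9573  1.0558  1.8746] j6 -0.4759331513677883 yang 51.051320846011286
[[-5.0, 2.0, -0.0], [-9.0, 3.0, -0.0], [-13.0, 4.0, -0.0], [-17.0, 6.0, -0.0], [-20.0, 8.0, -0.0], [-24.0, 10.0, -0.0], [-27.0, 13.0, -0.0], [-29.0, 17.0, -0.0]]
[[-0.1, -0.1, -6.8], [-0.1, -0.2, -13.7], [-0.1, -0.2, -20.6], [-0.1, -0.2, -27.5], [-0.1, -0.2, -34.4], [-0.1, -0.2, -41.3], [-0.1, -0.2, -48.2], [-0.1, -0.2, -55.1]]
```

Request:
send_rows(grip=[255, 255, 255, 255, 255, 255, 255, 255], translation=[[-4.5, 1, 0], [-8.6, 2.3, 0], [-12.6, 4, 0], [-16.5, 6, 0], [-20, 8, 0], [-23.3, 10.5, 0], [-26.3, 13.3, 0], [-29, 16.5, 0]], delta_rot=[[0, 0, -6.8], [0, 0, -13.7], [0, 0, -20.6], [0, 0, -27.5], [0, 0, -34.4], [0, 0, -41.3], [0, 0, -48.2], [0, 0, -55.1]])

```text
time_s: 9.02
eef_pos: [0.4233, 0.2869, 0.1542]
ee_rot: [-0.002, -0.141, 0.99, -0.001]
wrist_force: [-1.9, -4.2, 0.7]
opening: 0.0001
grip_force: 1.8
```

Request:
send_rows(grip=[255, 255, 255, 255, 255, 255, 255, 255], translation=[[0, 0, 0], [3, -1, 0], [6, -2, 0], [6, -2, -14], [6, -2, -28], [6, -2, -42], [6, -2, -54], [6, -2, -61]], delta_rot=[[0, 0, 0], [0, 0, 0], [0, 0, 0], [0, 0, 6], [0, 0, 13], [0, 0, 20], [0, 0, 27], [0, 0, 34]])

```text
time_s: 9.68
eef_pos: [0.4198, 0.2853, 0.2179]
ee_rot: [0.001, 0.162, 0.987, 0.001]
wrist_force: [-0.2, 0.6, -0.2]
opening: -0.0002
grip_force: 0.0
```

```bash
python3 - <<'E'
from h import *
plan([(180,.036,.215),(92,.036,.215)])
E
```

```text
t 9.6833 p [0.4198 0.2853 0.2179] F [-0.1916  0.5934 -0.166 ] j6 -0.8684646976746695 yang 71.32086341621161
[[51.0, 21.0, 3.0], [30.0, 66.0, 3.0]]
[[0.2, 0.0, 71.3], [0.2, -0.1, 159.3]]
```

Request:
send_rows(grip=[255, 255, 255, 255, 255, 255, 255, 255], translation=[[8, 2, 0], [16, 5, 0], [24, 8, 0], [32, 12, 0], [40, 16, 0], [46, 22, 0], [50, 30, 0], [50, 38, 0]], delta_rot=[[0, 0, 7], [0, 0, 14], [0, 0, 21], [0, 0, 28], [0, 0, 35], [0, 0, 42], [0, 0, 49], [0, 0, 56]])

```text
time_s: 10.35
eef_pos: [0.3828, 0.3371, 0.2164]
ee_rot: [-0.0, 0.606, 0.795, 0.0]
wrist_force: [-0.5, -0.4, 0.5]
opening: 0.0001
grip_force: 0.0
```

Request:
send_rows(grip=[255, 255, 255, 255, 255, 255, 255, 255], translation=[[0, 0, 0], [0, 0, 0], [0, 0, 0], [0, 0, 0], [0, 0, 0], [0, 0, 0], [0, 0, 0], [0, 0, 0]], delta_rot=[[0, 0, 7], [0, 0, 14], [0, 0, 21], [0, 0, 28], [0, 0, 35], [0, 0, 42], [0, 0, 49], [0, 0, 56]])

```text
time_s: 11.02
eef_pos: [0.3835, 0.3367, 0.2163]
ee_rot: [-0.0, 0.909, 0.417, 0.0]
wrist_force: [1.1, 0.1, -0.8]
opening: 0.0002
grip_force: 0.0
```

```bash
python3 - <<'E'
from h import *
plan([(91,.036,.217)])
E
```

```text
t 11.0167 p [0.3835 0.3367 0.2163] F [ 1.0906  0.1052 -0.7997] j6 1.2110919937702507 yang -40.67883498710107
[[35.0, 9.0, -1.0]]
[[-0.0, -0.0, 48.3]]
```

Request:
send_rows(grip=[255, 255, 255, 255, 255, 255, 255, 255], translation=[[6, 1, 0], [12, 2, 0], [18, 4, 0], [24, 5, 0], [30, 7, 0], [36, 8, 0], [36, 8, 0], [36, 8, 0]], delta_rot=[[0, 0, 7], [0, 0, 14], [0, 0, 21], [0, 0, 28], [0, 0, 35], [0, 0, 42], [0, 0, 49], [0, 0, 50]])

```text
time_s: 11.68
eef_pos: [0.4131, 0.3591, 0.2162]
ee_rot: [-0.0, 1.0, -0.005, -0.0]
wrist_force: [0.5, -0.2, 0.2]
opening: 0.0001
grip_force: 0.0
```

Request:
send_rows(grip=[255, 255, 255, 255, 255, 255, 255, 255], translation=[[0, 0, 5], [0, 0, 15], [0, 0, 25], [0, 0, 34], [0, 0, 43], [0, 0, 50], [0, 0, 56], [0, 0, 60]], delta_rot=[[0, 0, 0], [0, 0, 0], [0, 0, 0], [0, 0, 0], [0, 0, 0], [0, 0, 0], [0, 0, 0], [0, 0, 0]])

```text
time_s: 12.35
eef_pos: [0.4139, 0.359, 0.1556]
ee_rot: [-0.0, 1.0, -0.002, 0.0]
wrist_force: [1.7, 1.1, 1.5]
opening: -0.0001
grip_force: 1.1
```

```bash
python3 - <<'E'
from h import *
plan([(90+5*k,.035,.156) for k in range(1,9)])
E
```

```text
t 12.35 p [0.4139 0.359  0.1556] F [1.6608 1.0685 1.4678] j6 2.085021298466514 yang -90.18462201086676
[[-3.0, 3.0, -0.0], [-6.0, 3.0, -0.0], [-9.0, 4.0, -0.0], [-12.0, 5.0, -0.0], [-15.0, 6.0, -0.0], [-17.0, 7.0, -0.0], [-20.0, 9.0, -0.0], [-22.0, 11.0, -0.0]]
[[-0.0, -0.0, -5.2], [-0.0, -0.0, -10.2], [-0.0, -0.0, -15.2], [-0.0, -0.0, -20.2], [-0.0, -0.0, -25.2], [-0.0, -0.0, -30.2], [-0.0, -0.0, -35.2], [-0.0, -0.0, -40.2]]
```

Request:
send_rows(grip=[255, 255, 255, 255, 255, 255, 255, 255], translation=[[-3, 1, 0], [-6, 2, 0], [-9, 3, 0], [-12, 4, 0], [-15, 5.5, 0], [-17.5, 7, 0], [-20, 9, 0], [-22.5, 11, 0]], delta_rot=[[0, 0, -5.2], [0, 0, -10.2], [0, 0, -15.2], [0, 0, -20.2], [0, 0, -25.2], [0, 0, -30.2], [0, 0, -35.2], [0, 0, -40.2]])

```text
time_s: 13.02
eef_pos: [0.3927, 0.3488, 0.1566]
ee_rot: [-0.0, 0.939, 0.344, 0.002]
wrist_force: [5.2, 3.2, -1.4]
opening: -0.0002
grip_force: 3.2
```

```bash
python3 - <<'E'
from h import *
plan([(130+6*k,.0345,.157) for k in range(1,9)])
E
```

```text
t 13.0167 p [0.3927 0.3488 0.1566] F [ 5.2347  3.2311 -1.3621] j6 1.3818926831068097 yang -49.7356044829788
[[-5.0, 0.0, -0.0], [-8.0, 1.0, -0.0], [-12.0, 2.0, -0.0], [-15.0, 3.0, -0.0], [-19.0, 5.0, -0.0], [-22.0, 7.0, -0.0], [-24.0, 9.0, -1.0], [-27.0, 11.0, -1.0]]
[[0.1, -0.2, -5.7], [0.1, -0.2, -11.7], [0.1, -0.2, -17.7], [0.1, -0.2, -23.7], [0.1, -0.2, -29.7], [0.1, -0.2, -35.7], [0.1, -0.2, -41.7], [0.2, -0.2, -47.7]]
```

Request:
send_rows(grip=[255, 255, 255, 255, 255, 255, 255, 255], translation=[[-4, 0.2, 0], [-8, 0.8, 0], [-11.7, 1.8, 0], [-15.3, 3.1, -0.5], [-18.7, 4.8, -1], [-21.9, 6.7, -1], [-24.7, 9, -1.5], [-27.4, 11.4, -2]], delta_rot=[[0, 0, -5.7], [0, 0, -11.7], [0, 0, -17.7], [0, 0, -23.7], [0, 0, -29.7], [0, 0, -35.7], [0, 0, -41.7], [0, 0, -47.7]])

```text
time_s: 13.68
eef_pos: [0.3771, 0.3226, 0.1584]
ee_rot: [-0.001, 0.719, 0.695, 0.001]
wrist_force: [0.9, 4.6, -1.2]
opening: 0.0003
grip_force: 1.8
```

```bash
python3 - <<'E'
from h import *
plan([(178+4*k,.0345,.158) for k in range(1,9)])
E
```

```text
t 13.6833 p [0.3771 0.3226 0.1584] F [ 0.9172  4.6171 -1.2093] j6 0.5148701767236732 yang -1.9815133043651676
[[-2.0, 2.0, 0.0], [-5.0, 3.0, 0.0], [-7.0, 3.0, 0.0], [-9.0, 4.0, 0.0], [-12.0, 4.0, 0.0], [-14.0, 5.0, 0.0], [-16.0, 6.0, 0.0], [-18.0, 8.0, 0.0]]
[[0.0, -0.1, -4.0], [0.0, -0.1, -8.0], [0.0, -0.1, -12.0], [0.0, -0.1, -16.0], [0.0, -0.1, -20.0], [0.0, -0.1, -24.0], [0.0, -0.1, -28.0], [0.0, -0.1, -32.0]]
```

Request:
send_rows(grip=[255, 255, 255, 255, 255, 255, 255, 255], translation=[[-2.4, 0.6, 0], [-4.8, 1.3, 0], [-7.2, 2.1, 0], [-9.5, 3, 0], [-11.8, 4, 0], [-14, 5.2, 0], [-16.2, 6.5, 0], [-18.3, 8, 0]], delta_rot=[[0, 0, -4], [0, 0, -8], [0, 0, -12], [0, 0, -16], [0, 0, -20], [0, 0, -24], [0, 0, -28], [0, 0, -32]])

```text
time_s: 14.35
eef_pos: [0.3836, 0.3035, 0.1583]
ee_rot: [-0.001, 0.501, 0.866, 0.0]
wrist_force: [-2.4, 1.3, 2.7]
opening: -0.0003
grip_force: 1.6
```

```bash
python3 - <<'E'
from h import *
plan([(210+2*k,.0345,.158) for k in range(1,9)])
E
```

```text
t 14.35 p [0.3836 0.3035 0.1583] F [-2.3529  1.2527  2.7162] j6 -0.08326001208053246 yang 29.91802088514459
[[-1.0, 1.0, 0.0], [-2.0, 1.0, 0.0], [-3.0, 1.0, 0.0], [-4.0, 1.0, 0.0], [-6.0, 1.0, 0.0], [-7.0, 2.0, 0.0], [-8.0, 2.0, 0.0], [-9.0, 2.0, 0.0]]
[[-0.0, -0.1, -2.1], [-0.0, -0.1, -4.1], [-0.0, -0.1, -6.1], [-0.0, -0.1, -8.1], [-0.0, -0.1, -10.1], [-0.0, -0.1, -12.1], [-0.0, -0.1, -14.1], [-0.0, -0.1, -16.1]]
```

Request:
send_rows(grip=[255, 255, 255, 255, 255, 255, 255, 255], translation=[[-1.2, 0.2, 0], [-2.4, 0.4, 0], [-3.6, 0.6, 0], [-4.8, 0.9, 0], [-6, 1.2, 0], [-7.2, 1.6, 0], [-8.4, 2, 0], [-9.5, 2.4, 0]], delta_rot=[[0, 0, -2], [0, 0, -4], [0, 0, -6], [0, 0, -8], [0, 0, -10], [0, 0, -12], [0, 0, -14], [0, 0, -16]])

```text
time_s: 15.02
eef_pos: [0.39, 0.296, 0.158]
ee_rot: [-0.001, 0.376, 0.927, -0.001]
wrist_force: [-3.3, -0.6, 1.6]
opening: 0.0001
grip_force: 1.5
```

```bash
python3 - <<'E'
from h import *
plan([(226+1.5*k,.0345,.158) for k in range(1,9)])
E
```

```text
t 15.0167 p [0.39  0.296 0.158] F [-3.2543 -0.6058  1.5807] j6 -0.3799744438258907 yang 45.81919362657666
[[-0.0, 1.0, 0.0], [-1.0, 1.0, 0.0], [-2.0, 1.0, 0.0], [-3.0, 1.0, 0.0], [-4.0, 1.0, 0.0], [-5.0, 1.0, 0.0], [-6.0, 1.0, 0.0], [-7.0, 1.0, 0.0]]
[[-0.1, -0.1, -1.7], [-0.1, -0.1, -3.2], [-0.1, -0.1, -4.7], [-0.1, -0.1, -6.2], [-0.1, -0.1, -7.7], [-0.1, -0.1, -9.2], [-0.1, -0.1, -10.7], [-0.1, -0.1, -12.2]]
```

Request:
send_rows(grip=[255, 255, 255, 255, 255, 255, 255, 255], translation=[[-0.6, 0.1, 0], [-1.2, 0.2, 0], [-1.8, 0.3, 0], [-2.4, 0.4, 0], [-3, 0.5, 0], [-3.6, 0.6, 0], [-4.2, 0.7, 0], [-4.8, 0.8, 0]], delta_rot=[[0, 0, -1], [0, 0, -2], [0, 0, -3], [0, 0, -4], [0, 0, -5], [0, 0, -6], [0, 0, -7], [0, 0, -8]])

```text
time_s: 15.68
eef_pos: [0.3951, 0.2929, 0.1581]
ee_rot: [-0.0, 0.311, 0.951, -0.0]
wrist_force: [-2.7, -1.1, 0.4]
opening: -0.0003
grip_force: 1.5
```

```bash
python3 - <<'E'
from h import *
plan([(234+1*k,.0345,.158) for k in range(1,9)])
b=viewer.capture("scene")[200:300,230:330]
cv2.imwrite("pics/s4.png",cv2.resize(b,(500,500),interpolation=cv2.INTER_CUBIC))
E
```

```text
t 15.6833 p [0.3951 0.2929 0.1581] F [-2.7453 -1.1317  0.4276] j6 -0.5280944856631153 yang 53.804362261343186
[[1.0, -0.0, 0.0], [0.0, -0.0, 0.0], [-0.0, -0.0, 0.0], [-1.0, -0.0, 0.0], [-1.0, -0.0, 0.0], [-2.0, -0.0, 0.0], [-3.0, 0.0, 0.0], [-3.0, 0.0, 0.0]]
[[-0.0, -0.0, -1.2], [-0.0, -0.0, -2.2], [-0.0, -0.0, -3.2], [-0.0, -0.0, -4.2], [-0.0, -0.0, -5.2], [-0.0, -0.0, -6.2], [-0.0, -0.0, -7.2], [-0.0, -0.0, -8.2]]
```

View pics/s4.png

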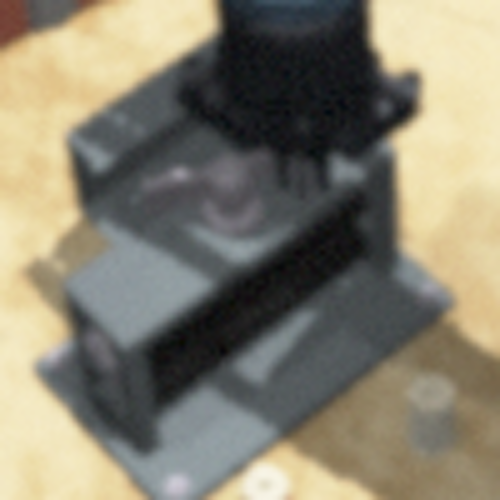

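Ear a is at (150,185) and the hub at (228,185). The push is still light with no stop yet, so I'll continue slowly.

Request:
send_rows(grip=[255, 255, 255, 255, 255, 255, 255, 255], translation=[[-0.6, 0, 0], [-1.2, 0.1, 0], [-1.8, 0.2, 0], [-2.3, 0.3, 0], [-2.8, 0.4, 0], [-3.2, 0.5, 0], [-3.6, 0.6, 0], [-4, 0.6, 0]], delta_rot=[[0, 0, -1], [0, 0, -2], [0, 0, -3], [0, 0, -4], [0, 0, -5], [0, 0, -5.5], [0, 0, -6], [0, 0, -6.5]])

```text
time_s: 16.4
eef_pos: [0.398, 0.2913, 0.1581]
ee_rot: [-0.001, 0.257, 0.967, -0.0]
wrist_force: [-6.8, -1.2, 1.5]
opening: 0.0003
grip_force: 3.2
```

Request:
send_rows(grip=[255, 255, 255, 255, 255, 255, 255, 255], translation=[[-0.2, 0, 0], [-0.4, 0, 0], [-0.6, 0, 0], [-0.8, 0, 0], [-1, 0, 0], [-1, 0, 0], [-1, 0, 0], [-1, 0, 0]], delta_rot=[[0, 0, 0], [0, 0, 0], [0, 0, 0], [0, 0, 0], [0, 0, 0], [0, 0, 0], [0, 0, 0], [0, 0, 0]])

```text
time_s: 17.07
eef_pos: [0.3981, 0.2913, 0.1581]
ee_rot: [-0.002, 0.257, 0.966, -0.0]
wrist_force: [-7.7, 1.4, 1.8]
opening: 0.0003
grip_force: 4.1
```

It's against the stop: a 1 mm command gave no motion and the force rose. I'll back off and lift.

Request:
send_rows(grip=[255, 255, 255, 255, 255, 255, 255, 255], translation=[[3, 0, 0], [6, -1, 0], [9, -2, 0], [9, -2, -12], [9, -2, -26], [9, -2, -40], [9, -2, -55], [9, -2, -70]], delta_rot=[[0, 0, 0], [0, 0, 0], [0, 0, 0], [0, 0, 0], [0, 0, 0], [0, 0, 0], [0, 0, 0], [0, 0, 0]])

```text
time_s: 17.73
eef_pos: [0.3915, 0.2938, 0.2294]
ee_rot: [0.001, 0.257, 0.966, 0.001]
wrist_force: [0.0, 0.0, -0.4]
opening: 0.0001
grip_force: 0.0
```

Request:
send_rows(grip=[255, 255, 255, 255, 255, 255, 255, 255], translation=[[10, -10, 0], [25, -25, 0], [40, -40, 0], [55, -55, 0], [70, -70, 0], [80, -80, 0], [80, -80, 0], [80, -80, 0]], delta_rot=[[0, 0, 0], [0, 0, 0], [0, 0, 0], [0, 0, 0], [0, 0, 0], [0, 0, 0], [0, 0, 0], [0, 0, 0]])

```text
time_s: 18.4
eef_pos: [0.2822, 0.2642, 0.2289]
ee_rot: [0.001, 0.257, 0.966, 0.001]
wrist_force: [-0.2, -0.7, -0.1]
opening: 0.0001
grip_force: 0.0
```

```bash
python3 - <<'E'
from h import *
plan([])
a=viewer.capture("top")[170:260,220:320];b=viewer.capture("scene")[200:300,230:330]
f=lambda x:cv2.resize(x,(400,400),interpolation=cv2.INTER_CUBIC)
cv2.imwrite("pics/m5.png",np.hstack([f(a),f(b)]))
E
```

```text
t 18.4 p [0.2822 0.2642 0.2289] F [-0.1577 -0.6832 -0.0579] j6 -0.5894989804115044 yang 60.24038557757887
[]
[]
```

View pics/m5.png

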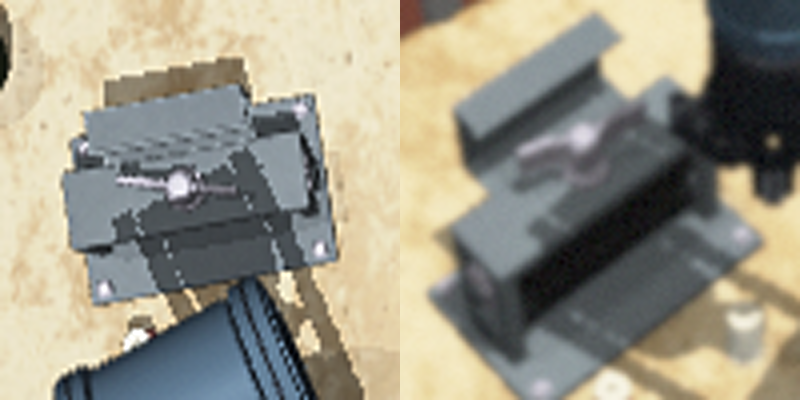

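The ears run from (117,182) to (237,189). That is 77° + 360° in wringer axes, or about 7.6 rad: the stop. Spools and mug are unmoved, and the arm is clear.

```bash
python3 -c "
from cell import close_job
print(close_job())"
```

```text
the job is handed in; nothing more can be done
None
```

The wing screw is turned to its stop at about 7.6 rad, measured from the last picture, so the upper roller should be all the way up; the arm stands clear, the spools and mug look unmoved, the tape was never approached, and the job is handed in at about 18.5 s.

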